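# Hook a tote forward out of a deep cubby

### The arm

A 6-joint arm with a two-finger parallel gripper is mounted at the origin on a cart in front of the work surface, level with it; the furniture and walls round the work are solid. World frame = base frame: x ahead of the robot, y to its left, z up, the work surface at z = 0. Lengths are in m, angles in rad, forces in N, time in s.
With the tool pointing down it reaches from about 0.3 to 0.775 m from the base axis. Payload 14.6 kg.
Tool frame: the origin (TCP) lies between the finger pads; the fingertips stand 14 mm ahead of it and the grasp point (between the pads) lies 5 mm behind it; z points along the fingers, y is the line along which they close (so a half turn about z gives the same grasp; the last joint's range is limited). The gripper opens to 94 mm and grips with 3 to 60 N. Pads are 16 mm wide; open, the fingers measure 119 mm over their backs; the gripper's body (75 mm by 177 mm) begins 78 mm behind the grasp point.
Start: joints at [1.263, 0.3, 1.521, -0, 1.321, -0.067], TCP at [0.131, 0.534, 0.198] pointing down, gripper open.
Joint ranges: [-3.03, 3.03], [-0.79, 2.21], [0.23, 2.52], [-1.04, 4.18], [0, 3.07], [-2.55, 2.55]. Speed limits (rad/s): [2.22, 2.22, 2.57, 3.14, 3.14, 3.14].

### API

Orientations are given as [roll, pitch, yaw] about the fixed x, y, z axes, in that order (R = Rz(yaw) Ry(pitch) Rx(roll)).
In Python, from station import ctrl gives the robot as it stands. The module is installed in compiled form; this text tells all that it offers.
- The arm moves only by the tool move_arm, never from a script. Its argument "targets" is a list of rows, each a list of 7 numbers: the opening, from -1 (shut) to 1 (fully open), then the shift along the tool's x, y, z in units of 50 mm (1.0 is 50 mm), then the turn, a rotation vector about the tool's x, y, z in rad. A call has 1 to 12 rows; each row is the pose to reach, as a shift and turn from the pose commanded when the call began, along the tool's axes at that moment; what a row does not reach only later rows make up. A row lasts 1/10 s, in which the tool goes at most 50 mm and 8.59 degrees, less where a joint would pass 70% of its speed; a pose out of reach is approached as far as the arm can. A call with a gripper value outside its range is refused whole. The fingers move at their own pace and stop on an object; "grip_force" is the grip in N (left out, the last holds). Time passes only in rows, so rows that repeat a pose let the fingers close. It gives the time, the measured TCP pose, the force, the opening and the grip force at its end, in the units of the state.
- ctrl.get_obs(): the state, without advancing time (a new reading comes with each control period).
- ctrl.camera(name): name is "side" or "top"; returns (picture, depth): 384x512x3 uint8, red, green, blue; 384x512 float32, m along the optical axis (not along the pixel's ray), 0 where there is no reading.
- ctrl.camera_params(name): a dict with "intrinsics" (3x3 intrinsics, pixels), "k1" (the pictures are not rectified: a ray, as slopes to the right and down, at radius r is drawn at 1 + k1 r^2 times it, then the intrinsics apply), "rvec" (rotation vector, rad) and "tvec" (3), from world to camera coordinates, as OpenCV has them. Camera axes: x right, y down, z forward; pixel columns grow to the right and rows downward; lengths in m; the calibration is good to about 2 mm. A picture is of the moment at which its call begins. camera_params takes no time and is no camera call.
- ctrl.hand_in(): hands the job in; it is judged then, once.
Trained networks look in the newest picture that a camera, given by its name, has taken for a name from the list of things; names that differ only in an ending like _2 or _b are one class to them, and where a whole thing is asked for, a point or a joint stands for the part that bears it (a point fixed in the world has none). Each returns a list of dicts, best first, with "score" (0 to 1); they miss things now and then, are a little off and sometimes report something else, mostly with a low value. They report only what shows in the picture. A call takes as long as a camera call.
- ctrl.cut_out(camera, target): "region" (384x512 bool, what is visible of it) and "point" ([column, row] in pixels, amid what is visible of it).
- ctrl.tip_of(camera, target): "point" ([column, row] in pixels: a listed point, or the origin of a listed thing).
The state is a dict: "time_s": time; "qpos": joint angles; "joint_vel": joint speeds; "tau": joint torques, N m; "ee_pos": TCP position; "eef_rot": TCP orientation; "force": force on the tool from outside, world axes, zero at the start; "moment": the same for the moment, N m; "grip_width": finger opening in m; "grip_force": force on a finger pad.
Only numpy, scipy, OpenCV 4.12 (cv2) and the standard library are available. Lean on these libraries where they do the work, as an engineer would, in place of code of your own. Each camera call takes 0.05 s, during which the arm holds its last target. There are 200 camera calls.

### The job

The small blue tote with the dropper bottle stands too deep in the low clear-roofed bench cubby to be reached by hand. Take the orange-handled pull hook from its rest, get its prong over the tote's front lip and draw the tote forward until about 5 cm of it stands out of the cubby, keeping the bottle standing upright in it and without touching the tote with the gripper; then put the hook back in its rest as it was, and leave the other things alone.

Things in the scene. Friction and masses are not known exactly. Their poses are not given: they have to be found in the camera images.
- cubby: Fixed open-fronted cubby: grey sides, clear roof and back; no floor, the tote stands on the worktop. Origin: middle of its front edge, at the worktop. x points into it, z up. Inside 210 mm wide (y -105 to 105), 212 deep (x 0 to 212); roof underside 117 mm, top 127 mm above the worktop; side panels 12 mm thick. A tape roll is fixed on a rear corner of the roof.
- tote: Loose blue open-topped tote, 132 (x) by 162 (y) mm over the rim, 60 high, 0.25 to 0.5 kg. Origin: middle of its underside; x to its rear (into the cubby), z up. Walls and floor 4 mm thick, outer walls at x +-60, y +-75; a rim 6 mm wide and high runs round the outside of the top. Starts with the lip's front face 35 to 60 mm inside the cubby.
- tote_lip (a point): Middle of the tote's front lip, inner top edge (tote x -56, y 0, z 60 mm); the lip reaches 10 mm forward from here. Axes as the tote's. The gap from lip to cubby roof is 57 mm; the hook held upright needs 61 mm (top of rod to prong end) and does not pass; rolled 38 degrees about its rod it needs 50 mm.
- oil_dropper: Loose brown dropper bottle, 33 mm diameter, 102 mm tall, about 70 g, easily tipped; stands free on the tote's floor in its rear half (its centre 5 to 25 mm behind the tote's middle). Origin: middle of its underside, z along its axis.
- hook_grip (a point): Middle of the loose pull hook's orange handle, where to grip it (near its centre of mass). Handle: bar 110 mm long (x), 16 wide (y), 24 high (z). x points along handle and rod to the prong; z is up as it lies in its rest. 0.14 kg. A 6 mm steel rod on the same axis runs on to x = 145 mm, where a 6 mm prong turns down (-z), ending 58 mm below the rod's axis.
- hook_tip (a point): Lower end of the hook's prong: at x = 145, y = 0, z = -58 mm from the handle's middle; axes as hook_grip's.
- hook_rest: Fixed grey rest for the hook: base plate 185 x 70 x 8 mm with two flared open-topped forks. Origin: at the worktop below the seated handle's middle; x along the seated hook to the prong. Rear fork (x -43 mm, gap 24) bears the handle, front fork (x 95, gap 14) the rod; they end 105 mm above the worktop. The hook lifts straight up and is laid in straight down.
- rest_seat (a point): Where the handle's middle (hook_grip) lies when the hook is seated: 85 mm above the worktop, axes as the seated hook's.
- wash_bottle: Bystander: white squeeze bottle with a bent spout, 178 mm tall; leave alone. Origin: middle of its underside.
- v_block_2: Bystander: the loose steel V-block nearer the hook rest, 45 x 50 x 40 mm; leave alone. Origin: middle of its underside.

How it is judged:
On the way, in this order (a step that is already met when the one before it is completed fails the run):
1. the hook is lifted out of its rest (z of hook_grip in the frame of hook_rest above 0.105 m), for 0.1 s.
2. the prong is behind the tote's front lip, its end at least 8 mm below the lip's top (x of hook_tip in the frame of tote between -0.057 and 0 m and y of hook_tip in the frame of tote between -0.07 and 0.07 m and z of hook_tip in the frame of tote below 0.052 m and x of tote_lip in the frame of cubby above 0.02 m), for 0.1 s.
3. the tote is drawn out by the hook: the prong pulls on it while its lip is out in front of the cubby (x of tote_lip in the frame of cubby below -0.01 m and contact force between pull_hook and tote above 0.2 N).
At the end, for the whole second after the job is handed in: Tote flat on the worktop, its lip 30 to 80 mm out of the cubby, within 50 mm of the cubby's middle, turned < 20 degrees; bottle upright (0.1 rad) on the tote's floor; hook in its rest: handle within 18 mm of its seat, along it within 0.12 rad, upright within 0.2 rad; tote and bottle at rest (x of tote_lip in the frame of cubby between -0.07 and -0.02 m and y of tote_lip in the frame of cubby between -0.05 and 0.05 m and angle between the x axis of tote and the x axis of cubby, either way round below 0.35 rad and angle between tote's own z axis and vertical below 0.05 rad and height (world z) of tote below 0.006 m and angle between oil_dropper's own z axis and vertical below 0.1 rad and z of oil_dropper in the frame of tote below 0.012 m and horizontal distance between oil_dropper and tote below 0.085 m and distance between hook_grip and rest_seat below 0.018 m and angle between the x axis of hook_grip and the x axis of rest_seat, either way round below 0.12 rad and angle between hook_grip's own z axis and vertical below 0.2 rad and linear speed of each of tote, oil_dropper below 0.02 m/s); the robot touches nothing.
It fails at once if the dropper bottle is tipped (more than 0.3 rad) (angle between oil_dropper's own z axis and vertical above 0.3 rad).
It fails at once if the gripper or arm touches the tote (contact force between any of the fingers, the arm and tote above 0.5 N).
It fails at once if the gripper or arm touches the dropper bottle (contact force between any of the fingers, the arm and oil_dropper above 0.5 N).
It fails at once if the wash bottle or the listed V-block is moved more than 30 mm (distance of any of wash_bottle, v_block_2 from where it was at the start of the episode above 0.03 m).
It also fails if it takes over 54 s, if anything falls off the work surface, if the arm or the gripper's body presses on something with over 40 N, if the wrist force passes 120 N, or if a joint passes its speed limit or range.

## Working session

There is one attempt and no reset: what is moved stays moved. The work goes in short steps, Python scripts to look and compute and a tool call to move; the robot and the scene stay as the last step left them, time stands still between calls to the robot, and variables do not carry over. Pictures are saved under pics/ and viewed, at most 12 in all, crops included, and the job is handed in when it is done.

Besides the shell and the picture viewer there is one more tool, called after "Emit:" in YAML: its name, and indented under it one key for each argument. move_arm: Moves the arm, as the interface text tells. Its arguments: {"type":"object","properties":{"targets":{"type":"array"},"grip_force":{"type":"number"}},"required":["targets"]}

```bash
mkdir -p pics; cat > h.py <<'E'
import numpy as np, cv2
from scipy.spatial.transform import Rotation as R
from station import ctrl
def cam(n):
    p=ctrl.camera_params(n); return np.array(p["intrinsics"]),p["k1"],R.from_rotvec(np.ravel(p["rvec"])).as_matrix(),np.ravel(p["tvec"])
def rays(n,uv):
    K,k1,Rm,t=cam(n); uv=np.atleast_2d(np.asarray(uv,float)).reshape(-1,1,2)
    s=cv2.undistortPoints(uv,K,np.array([k1,0,0,0.]),None,None).reshape(-1,2)
    d=np.c_[s,np.ones(len(s))]@Rm; return -Rm.T@t,d   # origin, dirs (depth-scaled)
def atz(n,uv,z):
    o,d=rays(n,uv); return o+d*((z-o[2])/d[:,2])[:,None]
def atdepth(n,uv,dep):
    o,d=rays(n,uv); return o+d*np.asarray(dep).reshape(-1,1)
def proj(n,P):
    K,k1,Rm,t=cam(n); return cv2.projectPoints(np.atleast_2d(np.asarray(P,float)),cv2.Rodrigues(Rm)[0],t,K,np.array([k1,0,0,0.]))[0].reshape(-1,2)
def tri(uv1,uv2):
    o1,d1=rays("side",uv1);o2,d2=rays("top",uv2);d1=d1[0]/np.linalg.norm(d1[0]);d2=d2[0]/np.linalg.norm(d2[0])
    A=np.c_[d1,-d2];s=np.linalg.lstsq(A,o2-o1,rcond=None)[0];a=o1+s[0]*d1;b=o2+s[1]*d2
    return (a+b)/2,np.linalg.norm(a-b)
def cloud(n,dep,reg):
    v,u=np.nonzero(reg&(dep>0)); return atdepth(n,np.c_[u,v],dep[v,u])
E
cat > m.py <<'E'
from h import *
np.set_printoptions(precision=4,suppress=True)
o=ctrl.get_obs(); print(o["time_s"],o["ee_pos"],o["eef_rot"],o["force"],o["grip_width"])
D={}
for n in("side","top"):
    im,dep=ctrl.camera(n);D[n]=dep;cv2.imwrite(f"pics/{n}0.png",im[:,:,::-1]);np.save(f"{n}0.npy",dep)
    print(n,"cam at",rays(n,[[256,192]])[0])
T={}
for t in["cubby","tote_lip","oil_dropper","hook_grip","hook_tip","rest_seat","hook_rest","tote","wash_bottle","v_block_2"]:
    for n in("side","top"):
        for r in ctrl.tip_of(n,t)[:2]: 
            u,v=r["point"];print(t,n,round(r["score"],2),np.round([u,v],1));T.setdefault((t,n),r["point"])
    if (t,"side")in T and (t,"top")in T: print("   tri",*tri(T[t,"side"],T[t,"top"]))
E
python3 m.py
```

```text
0.0 [0.1311 0.5339 0.1978] [-3.1405 -0.0001  2.9008] [ 0.6113 -0.5409  0.2956] 0.09423493043318656
side cam at [-0.0081 -0.183   1.0579]
top cam at [0.4411 0.2365 1.322 ]
cubby top 0.91 [212.6 212.1]
tote_lip side 0.7 [386.3 222.1]
tote_lip side 0.61 [166.9 179.5]
hook_grip top 0.75 [256.3 144.4]
hook_tip side 0.95 [231.  139.3]
hook_tip side 0.71 [274.1 156.5]
hook_tip top 0.56 [207.6 141.8]
hook_tip top 0.22 [214.1 213.9]
   tri [0.609  0.4052 0.0465] 0.01735281471797747
rest_seat side 0.72 [274.4 155.8]
rest_seat top 0.61 [251.3 145.4]
   tri [0.6014 0.2651 0.0911] 0.004332856555200581
hook_rest side 0.8 [272.7 178.7]
hook_rest top 0.79 [252.7 145.9]
   tri [ 0.6104  0.2678 -0.0205] 0.007254603083104695
tote top 0.74 [252.1 145.9]
wash_bottle side 0.65 [386.7 217.6]
wash_bottle top 0.56 [354.5 129.5]
   tri [ 0.6611 -0.0452  0.0312] 0.000428507661144518
v_block_2 side 0.84 [243.9 136.6]
v_block_2 top 0.84 [205.3 129.7]
   tri [0.6579 0.4125 0.0061] 0.0009851529658660297
```

```bash
python3 - <<'E'
import cv2
for n in("side","top"):
    cv2.imwrite(f"pics/{n}0b.png",cv2.resize(cv2.imread(f"pics/{n}0.png"),(800,600),interpolation=cv2.INTER_CUBIC))
E
```

```text
(no output)
```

View pics/side0b.png

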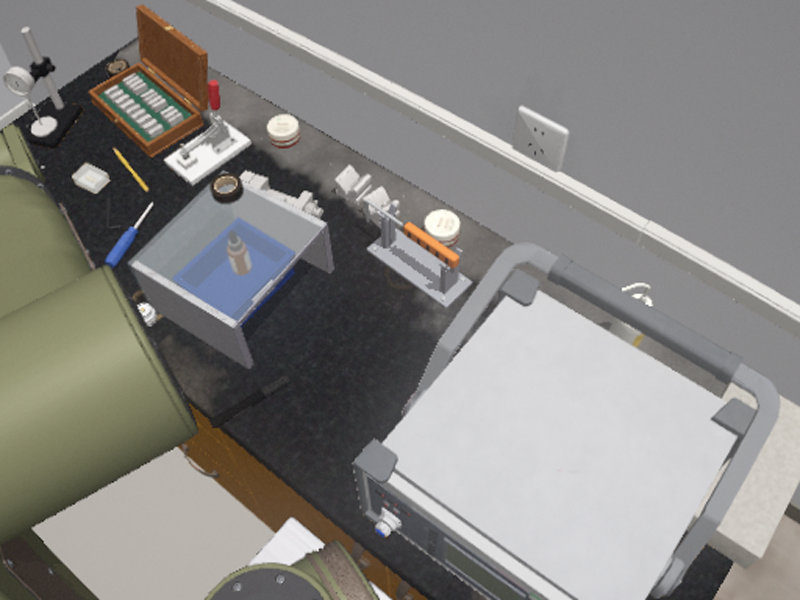

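View pics/top0b.png

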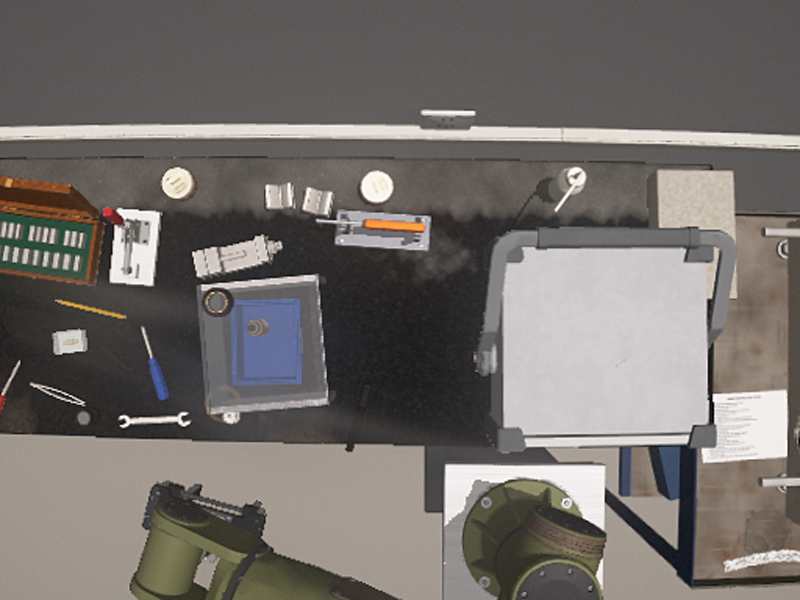

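The side view shows the cubby at (235,270) with its opening facing the instrument box. The tote and bottle are inside, and the hook with its orange handle is in its rest at (430,245). The top view shows the handle at (395,226), the prong near (318,220), the tote at (265,340) and the cubby's front edge running from (317,277) to (327,405).

```bash
cat > fit.py <<'E'
from h import *
np.set_printoptions(precision=4,suppress=True)
def rect(n,m,z):
    c,_=cv2.findContours(m.astype(np.uint8),cv2.RETR_EXTERNAL,cv2.CHAIN_APPROX_NONE)
    c=max(c,key=cv2.contourArea).reshape(-1,2); P=atz(n,c,z)[:,:2]
    (cx,cy),(w,h),a=cv2.minAreaRect((P*1000).astype(np.float32)); return np.array([cx,cy]),w,h,a
def masks(n,bgr):
    hsv=cv2.cvtColor(bgr,cv2.COLOR_BGR2HSV);H,S,V=cv2.split(hsv)
    return (abs(H.astype(int)-112)<12)&(S>90)&(V>50),(abs(H.astype(int)-10)<9)&(S>170)&(V>120)
E
python3 - <<'E'
from fit import *
im=cv2.imread("pics/top0.png");dep=np.load("top0.npy");b,o=masks("top",im)
w=np.zeros_like(b);w[180:255,135:205]=1;b&=w
w=np.zeros_like(o);w[130:160,200:290]=1;o&=w
print("tote rim",rect("top",b,.06));print("handle",rect("top",o,.097),"z",np.median(cloud("top",dep,o)[:,2]))
# line of handle
P=cloud("top",dep,o);v=np.linalg.svd((P-P.mean(0))[:,:2])[2][0];print("dir",v,P.mean(0))
full=np.ones_like(b);v_,u_=np.nonzero(dep>0);P=atdepth("top",np.c_[u_,v_],dep[v_,u_])
Z=np.full(dep.shape,np.nan);Z[v_,u_]=P[:,2];np.save("Z.npy",Z)
for c,r in [(165,195),(165,220),(165,215),(200,200),(205,215),(207,230),(170,261),(390,210),(318,200),(317,270),(320,160),(180,187)]: print((c,r),Z[r,c])
bx=(P[:,2]>.12)&(P[:,1]<.2)&(P[:,0]>.2)&(P[:,1]>-.3)
print("box",P[bx].min(0),P[bx].max(0))
# cubby front-edge crop, 8x
crop=np.hstack([im[165:270,120:220]]);cv2.imwrite("pics/c1.png",cv2.resize(crop,None,fx=5.6,fy=5.6,interpolation=cv2.INTER_CUBIC))
E
```

```text
tote rim (array([359.764 , 492.5437]), 106.13031768798828, 107.23184204101562, 1.0748577117919922)
handle (array([603.3808, 264.7143]), 104.22557830810547, 14.732575416564941, 87.67764282226562) z 0.09673995713648864
dir [-0.0545 -0.9985] [0.6034 0.265  0.0966]
(165, 195) 0.12374211868327789
(165, 220) 0.13023084260806272
(165, 215) 0.1285444959994264
(200, 200) 0.12396175122420305
(205, 215) 0.126675161955355
(207, 230) 0.13200558948809538
(170, 261) 0.1292226448012772
(390, 210) 0.19458515722229675
(318, 200) 0.20645383735714495
(317, 270) nan
(320, 160) 0.2586901783676263
(180, 187) 0.1236133719499879
box [ 0.212  -0.3     0.1201] [0.7604 0.2    0.7026]
```

View pics/c1.png

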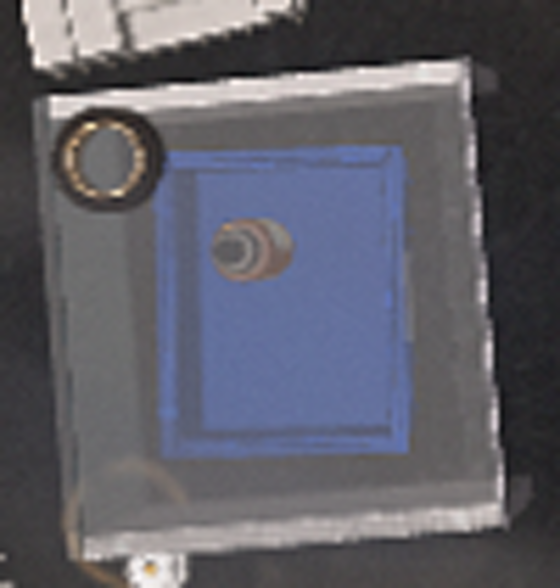

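The crop shows the tote rim corners at about (405,148), (410,452), (163,456) and (160,153). The cubby's front top edge runs from (470,60) to (505,525), and the bottle stands at (250,250).

```bash
python3 - <<'E'
from fit import *
f=lambda L:np.array(L)/5.6+[120-.41,165-.41]
T=atz("top",f([(406,147),(411,453),(163,458),(160,152)]),.06);print("tote",T[:,:2],np.linalg.norm(np.diff(T[[0,1,2,3,0]],axis=0),axis=1),T.mean(0))
e=T[1]-T[0];print("tote front edge dir deg",np.degrees(np.arctan2(e[1],e[0])))
C=atz("top",f([(471,58),(507,527),(80,558),(37,97)]),.127);print("cubby",C[:,:2],np.linalg.norm(np.diff(C[[0,1,2,3,0]],axis=0),axis=1))
e=C[1]-C[0];print("front deg",np.degrees(np.arctan2(e[1],e[0])),C[:2].mean(0)); 
for a,b in((2,1),(3,0)):
    e=C[b]-C[a];print("side deg",np.degrees(np.arctan2(e[1],e[0])))
print("bottle",atz("top",f([(235,248)]),.106))
Z=np.load("Z.npy")
# box outline
v,u=np.nonzero((Z>.12)&(Z<.5));k=(u>290)&(u<480)&(v>140)&(v<300);uv=np.c_[u,v][k];P=np.array([atz("top",[[a,b]],Z[b,a])[0] for a,b in uv[::7]])
m=P[:,0]>.2;P=P[m];print("box left y max by x:");
for x in np.arange(.2,.7,.05):
    q=P[abs(P[:,0]-x)<.025]; 
    if len(q):print(round(x,2),q[:,1].max(),q[:,2].max())
# project known model for hook rod end
print(proj("top",[[0.6113,.41,.085]]))
S=np.load("side0.npy")
E
```

```text
tote [[0.4672 0.4405]
 [0.3063 0.4351]
 [0.301  0.5671]
 [0.4627 0.5718]] [0.161  0.1321 0.1618 0.1314] [0.3843 0.5036 0.06  ]
tote front edge dir deg -178.07955151634798
cubby [[0.5107 0.3979]
 [0.2776 0.3761]
 [0.2574 0.5911]
 [0.4884 0.6177]] [0.2342 0.2159 0.2325 0.2209]
front deg -174.65242405734915 [0.3942 0.387  0.127 ]
side deg -84.62818279806409
side deg -84.18972166632042
bottle [[0.4136 0.5198 0.106 ]]
box left y max by x:
0.2 0.0860923432291184 0.20652983317622797
0.25 0.08634806330799888 0.2108752182589777
0.3 0.07674444760573093 0.19847325723343867
0.35 0.10715571951351047 0.19905469205641335
0.4 0.11330379045253992 0.19897841965708452
0.45 0.10771486571495145 0.22332736332291092
0.5 0.10769016491828054 0.24900541673056753
0.55 0.10665546886214083 0.28279764677441355
0.6 0.0704017390006337 0.27952479560755794
[[202.178  141.2517]]
```

```bash
cat > plan.py <<'E'
from h import *
np.set_printoptions(precision=3,suppress=True)
def hookR(yaw_deg,roll_deg=0):
    # tool x = hook x (yaw), tool z down at roll 0; roll>0 tips the tool z (and prong) toward world +x
    return R.from_euler('z',yaw_deg,degrees=True)*R.from_euler('x',180,degrees=True)*R.from_euler('x',-roll_deg,degrees=True)
def cur():
    o=ctrl.get_obs(); return np.array(o["ee_pos"]),R.from_euler('xyz',o["eef_rot"]),o
def rel(targets,start=None):
    p,r,o=cur()
    if start: p,r=start
    print("t",o["time_s"],"ee",p,"rot",o["eef_rot"],"F",o["force"],"w",o["grip_width"],"q",np.array(o["qpos"]))
    for P,Rt in targets: print(np.r_[r.inv().apply(np.array(P)-p)/.05,(r.inv()*Rt).as_rotvec()])
E
python3 -c "
from plan import *
print(hookR(86.9,30).as_matrix())
rel([((.131,.534,.30),cur()[1]),((.6034,.265,.26),hookR(86.9)),((.6034,.265,.15),hookR(86.9))])"
```

```text
[[ 0.054  0.865  0.499]
 [ 0.999 -0.047 -0.027]
 [-0.     0.5   -0.866]]
t 1.1 ee [0.131 0.534 0.198] rot [-3.142 -0.     2.901] F [0.257 0.179 0.109] w 0.09357951924958946 q [ 1.263  0.3    1.521  0.     1.321 -0.067]
[ 0.003 -0.003 -2.034  0.     0.     0.   ]
[-10.456  -2.974  -1.234  -0.      0.      1.384]
[-10.456  -2.974   0.966  -0.      0.      1.384]
```

Emit:
move_arm:
  targets:
    - [1,0,0,-1,0,0,0]
    - [1,0,0,-2,0,0,0]
    - [1,-10.45,-2.97,-1.8,0,0,1.384]
    - [1,-10.45,-2.97,-1.5,0,0,1.384]
    - [1,-10.45,-2.97,-1.25,0,0,1.384]
    - [1,-10.45,-2.97,-1.25,0,0,1.384]
    - [1,-10.45,-2.97,-1.25,0,0,1.384]
    - [1,-10.45,-2.97,-1.25,0,0,1.384]
    - [1,-10.45,-2.97,-1.25,0,0,1.384]
    - [1,-10.45,-2.97,-1.25,0,0,1.384]
    - [1,-10.45,-2.97,-1.25,0,0,1.384]
    - [1,-10.45,-2.97,-1.25,0,0,1.384]
  grip_force: 40

```text
time_s: 2.3
ee_pos: [0.5662, 0.2859, 0.2642]
eef_rot: [3.141, -0.0, 1.511]
force: [0.3, 1.3, 0.4]
grip_width: 0.0939
grip_force: 0.0
```

Emit:
move_arm:
  targets:
    - [1,-0.4,0.75,0.1,0,0,0]
    - [1,-0.4,0.75,0.1,0,0,0]
    - [1,-0.4,0.75,0.1,0,0,0]
    - [1,-0.4,0.75,0.1,0,0,0]

```text
time_s: 2.7
ee_pos: [0.6003, 0.266, 0.2596]
eef_rot: [3.141, -0.0, 1.518]
force: [-0.9, -0.8, 0.1]
grip_width: 0.0941
grip_force: 0.0
```

```bash
python3 -c "
from plan import *
from fit import *
rel([((.6034,.265,.12),hookR(86.9)),((.6034,.265,.08),hookR(86.9))])
im,dep=ctrl.camera('side');cv2.imwrite('pics/s1.png',cv2.resize(im[60:260,150:400,::-1],(800,640))[:600])
"
```

```text
t 2.7 ee [0.6003 0.266  0.2596] rot [ 3.1413 -0.0003  1.5177] F [-0.8884 -0.7989  0.1358] w 0.09406708201541977 q [0.3613 0.5158 1.0817 0.0001 1.5437 0.4144]
[-0.0176  0.0625  2.7924  0.0002 -0.0003  0.001 ]
[-0.0178  0.0623  3.5924  0.0002 -0.0003  0.001 ]
```

View pics/s1.png

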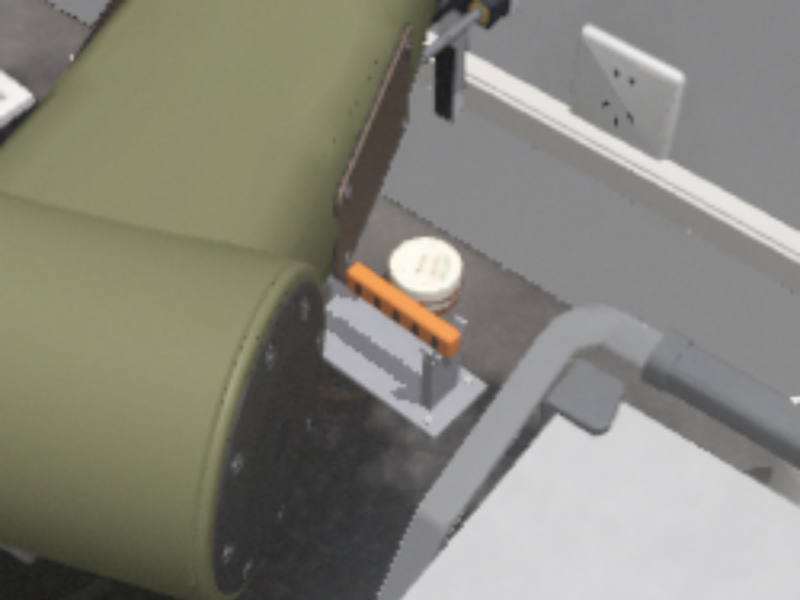

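The picture shows the orange handle in its rest at (405,310), with the white jar close behind it at (425,265). I'll narrow the fingers to about 40 mm before descending.

Emit:
move_arm:
  targets:
    - [-0.15,0,0.06,0.5,0,0,0]
    - [-0.15,-0.02,0.06,1,0,0,0]
    - [-0.15,-0.02,0.06,1.5,0,0,0]
    - [-0.15,-0.02,0.06,2,0,0,0]
    - [-0.15,-0.02,0.06,2.4,0,0,0]
    - [-0.15,-0.02,0.06,2.4,0,0,0]

```text
time_s: 3.35
ee_pos: [0.6021, 0.2647, 0.1371]
eef_rot: [-3.138, 0.002, 1.518]
force: [0.0, -0.4, -0.1]
grip_width: 0.0495
grip_force: 0.0
```

```bash
python3 -c "
from plan import *
rel([((.6034,.265,.08),hookR(86.9))])
"
```

```text
t 3.35 ee [0.602 0.265 0.137] rot [-3.138  0.002  1.518] F [ 0.022 -0.409 -0.101] w 0.049473724280385635 q [0.358 0.593 1.246 0.    1.306 0.411]
[ 0.01   0.029  1.142 -0.004  0.002  0.002]
```

Emit:
move_arm:
  targets:
    - [-0.15,0,0.03,0.35,0,0,0]
    - [-0.15,0,0.03,0.7,0,0,0]
    - [-0.15,0,0.03,1.0,0,0,0]
    - [-0.15,0,0.03,1.12,0,0,0]
    - [-0.15,0,0.03,1.12,0,0,0]
    - [-1,0,0.03,1.12,0,0,0]
    - [-1,0,0.03,1.12,0,0,0]
    - [-1,0,0.03,1.12,0,0,0]
    - [-1,0,0.03,1.12,0,0,0]
    - [-1,0,0.03,1.12,0,0,0]
  grip_force: 40

```text
time_s: 4.35
ee_pos: [0.6056, 0.2641, 0.0838]
eef_rot: [3.141, -0.0, 1.517]
force: [-1.3, 0.7, 3.4]
grip_width: 0.0154
grip_force: 39.8
```

Emit:
move_arm:
  targets:
    - [-1,0,0,-0.25,0,0,0]
    - [-1,0,0,-0.7,0,0,0]
    - [-1,0,0,-1.3,0,0,0]
    - [-1,0,0,-2,0,0,0]
    - [-1,0,0,-2.6,0,0,0]
    - [-1,0,0,-3,0,0,0]
    - [-1,0,0,-3,0,0,0]
    - [-1,0,0,-3,0,0,0]
  grip_force: 60

```text
time_s: 5.15
ee_pos: [0.6051, 0.2639, 0.2327]
eef_rot: [-3.141, 0.0, 1.517]
force: [0.3, 0.7, -2.6]
grip_width: 0.0147
grip_force: 59.8
```

```bash
python3 -c "
from plan import *
d=np.array([-.0698,.9976,0]);g=np.array([.401,.3153,0])
z=lambda h:np.array([0,0,h])
pre=g-d*.10
rel([(pre+z(.23),hookR(94,0)),(pre+z(.23),hookR(94,50))])
from fit import *
im,dep=ctrl.camera('top');b,o=masks('top',im[:,:,::-1].copy());w=np.zeros_like(o);w[110:180,180:300]=1;print(rect('top',o&w,.247))
P=cloud('top',dep,o&w);print(P.mean(0),np.linalg.svd((P-P.mean(0)))[2][0] if len(P)<3000 else 0)
"
```

```text
t 5.15 ee [0.605 0.264 0.233] rot [-3.141  0.     1.517] F [ 0.263  0.707 -2.628] w 0.014732691886693582 q [ 0.356  0.535  1.113 -0.     1.493  0.41 ]
[-1.179 -3.885  0.056 -0.001  0.    -0.124]
[-1.179 -3.885  0.056 -0.872  0.054 -0.116]
(array([600.4432, 221.1028]), 12.703938484191895, 20.181474685668945, 0.7406677603721619)
[0.5999 0.2209 0.2501] [ 0.1198 -0.0659 -0.9906]
```

Emit:
move_arm:
  targets:
    - [-1,-0.6,-0.5,0,0,0,-0.03]
    - [-1,-1.2,-1.4,0.05,0,0,-0.12]
    - [-1,-1.18,-2.3,0.05,0,0,-0.124]
    - [-1,-1.18,-3.2,0.05,0,0,-0.124]
    - [-1,-1.18,-3.88,0.05,0,0,-0.124]
    - [-1,-1.18,-3.88,0.05,-0.14,0.01,-0.124]
    - [-1,-1.18,-3.88,0.05,-0.28,0.02,-0.124]
    - [-1,-1.18,-3.88,0.05,-0.42,0.03,-0.122]
    - [-1,-1.18,-3.88,0.05,-0.56,0.035,-0.12]
    - [-1,-1.18,-3.88,0.05,-0.72,0.045,-0.118]
    - [-1,-1.18,-3.88,0.05,-0.872,0.054,-0.116]
    - [-1,-1.18,-3.88,0.05,-0.872,0.054,-0.116]

```text
time_s: 6.4
ee_pos: [0.407, 0.2155, 0.2288]
eef_rot: [2.268, 0.001, 1.643]
force: [0.4, -1.2, -0.6]
grip_width: 0.0149
grip_force: 59.8
```

```bash
cat > p2.py <<'E'
from plan import *
d=np.array([-.0698,.9976,0]);g=np.array([.401,.3153,0])
z=lambda h:np.array([0,0,h])
pre=g-d*.10
rel([(pre+z(.106),hookR(94,50))])
im,dep=ctrl.camera('side');cv2.imwrite('pics/s2.png',cv2.resize(im[:,:,::-1],(800,600)))
im,dep=ctrl.camera('top');cv2.imwrite('pics/t2.png',cv2.resize(im[100:300,80:347,::-1],(800,600)))
for n in('side','top'): print([(r['point'],r['score']) for r in ctrl.tip_of(n,'hook_tip')])
E
python3 p2.py
```

```text
t 6.4 ee [0.407 0.215 0.229] rot [2.268 0.001 1.643] F [ 0.398 -1.2   -0.579] w 0.014883248746264585 q [ 0.668 -0.27   2.269 -0.931  0.567  1.258]
[ 0.002 -1.87   1.591  0.001 -0.001  0.002]
[([197.1, 147.9], 0.72), ([275.2, 158.6], 0.44)]
[([217.5, 198.8], 0.64)]
```

View pics/t2.png

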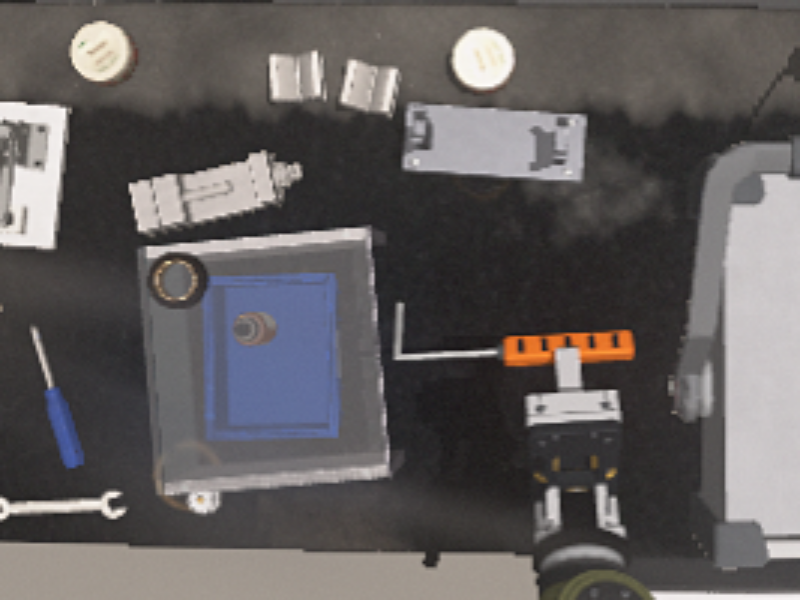

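The hook is held rolled. In the crop the rod runs from (398,356) to (505,350), the prong tip is at (400,305), and the cubby's front edge is at about x=380.

```bash
python3 - <<'E'
from plan import *
p,r,o=cur()
c=lambda u,v:((u+.5)/800*267-.5+80,(v+.5)/600*200-.5+100)
for n,a in(("corner",[.145,0,-.001]),("tip",[.145,0,.057]),("handle front",[.055,0,-.001]),("handle rear",[-.055,0,-.001])):
    P=p+r.apply(a);u,v=proj("top",P)[0];print(n,P,"crop",(u+.5-80)*3-.5,(v+.5-100)*3-.5, "side px",proj("side",P)[0])
print(tri([197.1,147.9],[217.5,198.8]))
E
```

```text
corner [0.397 0.36  0.231] crop 397.778066653022 352.5682230835854 side px [183.234 152.973]
tip [0.442 0.363 0.193] crop 399.95824768082 300.4457199963775 side px [197.78  150.546]
handle front [0.404 0.27  0.231] crop 503.6478342716746 346.7019099911609 side px [215.722 171.706]
handle rear [0.411 0.161 0.231] crop 633.3294004601887 339.3420509127114 side px [258.373 196.279]
(array([0.44 , 0.353, 0.212]), np.float64(0.011460601238765758))
```

View pics/s2.png

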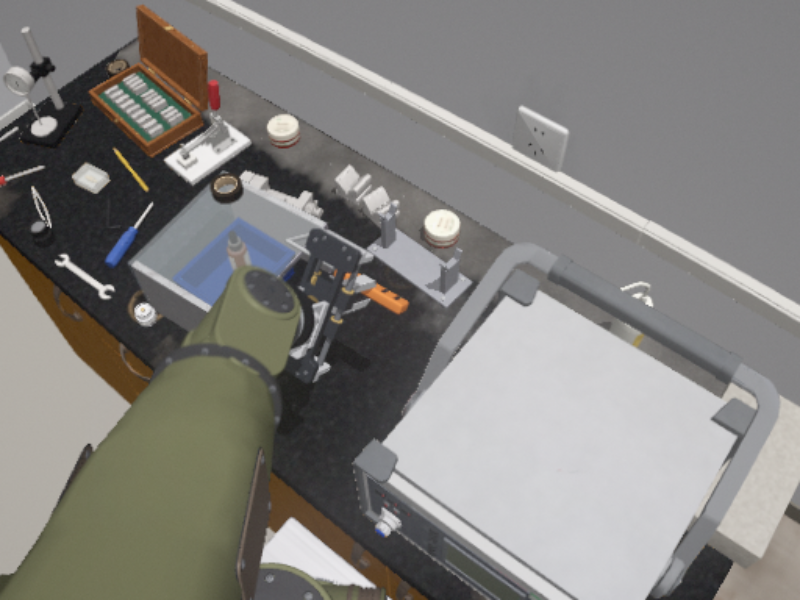

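The side view confirms the tilted hand holding the hook in front of the cubby, with the handle at (375,292). The wrist stays above the roof height. Next I lower it.

Emit:
move_arm:
  targets:
    - [-1,0,-0.4,0.35,0,0,0]
    - [-1,0,-0.9,0.75,0,0,0]
    - [-1,0,-1.4,1.2,0,0,0]
    - [-1,0,-1.75,1.5,0,0,0]
    - [-1,0,-1.87,1.59,0,0,0]
    - [-1,0,-1.87,1.59,0,0,0]
    - [-1,0,-1.87,1.59,0,0,0]

```text
time_s: 7.3
ee_pos: [0.4081, 0.2034, 0.1549]
eef_rot: [2.34, -0.012, 1.654]
force: [0.7, 0.0, -0.2]
grip_width: 0.0149
grip_force: 59.8
```

```bash
cat > p3.py <<'E'
from plan import *
d=np.array([-.0698,.9976,0]);g=np.array([.401,.3153,0])
z=lambda h:np.array([0,0,h]);pre=g-d*.10
rel([(pre+z(.106),hookR(94,50)),(g+z(.106),hookR(94,50))])
for n in('side','top'):
    im,dep=ctrl.camera(n);cv2.imwrite(f'pics/{n}3.png',im[:,:,::-1])
    P,r,o=cur();print(n,proj(n,P+r.apply([[.145,0,-.001],[.145,0,.057]])))
    print([(np.round(r['point'],1),r['score']) for r in ctrl.tip_of(n,'hook_tip')])
a=cv2.resize(cv2.imread('pics/side3.png')[110:230,80:280],(800,480));cv2.imwrite('pics/s3.png',a)
E
python3 p3.py
```

```text
t 7.3 ee [0.408 0.203 0.155] rot [ 2.34  -0.012  1.654] F [ 0.708  0.029 -0.174] w 0.014894315851671149 q [ 0.591 -0.153  2.341 -1.04   0.408  1.378]
[ 0.231 -0.692  0.694 -0.071 -0.018 -0.   ]
[ 2.231 -0.692  0.73  -0.071 -0.018 -0.   ]
side [[190.698 175.936]
 [203.334 173.889]]
[(array([203. , 170.9]), 0.96), (array([167.1, 179.3]), 0.52)]
top [[219.818 217.037]
 [220.022 201.689]]
[(array([221. , 202.2]), 0.61)]
```

View pics/s3.png

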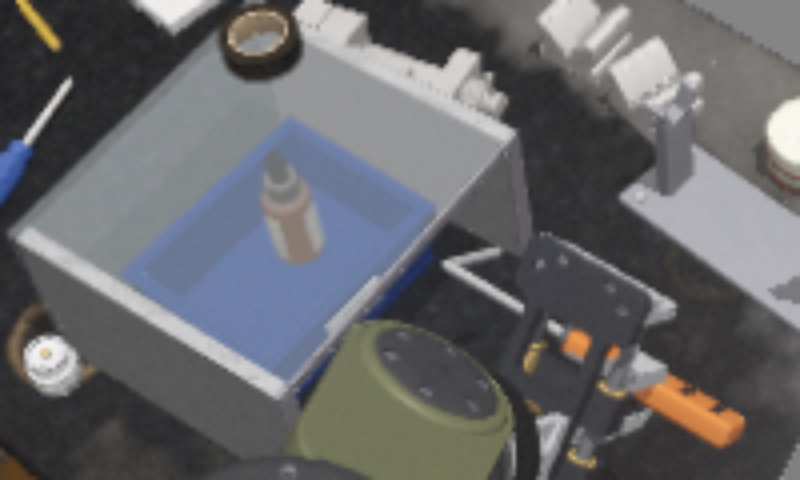

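The hook is in front of the cubby, with the prong tip at (500,250). Joint 4 is at its limit (-1.04) and the wrist is crowding the cubby, so I'll go back up and roll the other way.

```bash
python3 -c "
from plan import *
d=np.array([-.0698,.9976,0]);g=np.array([.401,.3153,0])
z=lambda h:np.array([0,0,h]);pre=g-d*.10
rel([(pre+z(.22),hookR(94,50)),(pre+z(.22),hookR(94,0)),(pre+z(.22),hookR(94,-50))])"
```

```text
t 7.5 ee [0.408 0.203 0.155] rot [ 2.34  -0.012  1.654] F [-0.665 -0.202 -1.648] w 0.015059219581717482 q [ 0.591 -0.153  2.342 -1.04   0.407  1.378]
[ 0.257  0.95  -0.889 -0.071 -0.018  0.   ]
[ 0.257  0.95  -0.889  0.802 -0.017  0.008]
[ 0.257  0.95  -0.889  1.674 -0.013  0.016]
```

Emit:
move_arm:
  targets:
    - [-1,0.1,0.4,-0.4,0,0,0]
    - [-1,0.25,0.95,-0.9,0,0,0]
    - [-1,0.25,0.95,-0.9,0.14,0,0]
    - [-1,0.25,0.95,-0.9,0.28,0,0]
    - [-1,0.25,0.95,-0.9,0.42,-0.01,0]
    - [-1,0.25,0.95,-0.9,0.56,-0.015,0]
    - [-1,0.25,0.95,-0.9,0.7,-0.017,0.005]
    - [-1,0.25,0.95,-0.9,0.8,-0.017,0.008]
    - [-1,0.25,0.95,-0.9,0.94,-0.017,0.008]
    - [-1,0.25,0.95,-0.9,1.08,-0.016,0.01]
    - [-1,0.25,0.95,-0.9,1.22,-0.015,0.012]
    - [-1,0.25,0.95,-0.9,1.36,-0.014,0.014]

```text
time_s: 8.7
ee_pos: [0.408, 0.2151, 0.2206]
eef_rot: [-2.578, -0.001, 1.64]
force: [-1.3, -0.6, -0.1]
grip_width: 0.015
grip_force: 59.8
```

```bash
python3 -c "
from plan import *
d=np.array([-.0698,.9976,0]);g=np.array([.401,.3153,0])
z=lambda h:np.array([0,0,h]);pre=g-d*.10
rel([(pre+z(.22),hookR(94,-50)),(pre+z(.106),hookR(94,-50))])"
```

```text
t 8.7 ee [0.408 0.215 0.221] rot [-2.578 -0.001  1.64 ] F [-1.261 -0.561 -0.145] w 0.015035776746907497 q [0.324 0.427 1.397 0.142 1.863 0.257]
[ 0.009  0.006  0.009  0.31  -0.001  0.001]
[ 0.006  1.223  1.937  0.31  -0.001  0.001]
```

Emit:
move_arm:
  targets:
    - [-1,0,0.1,0.1,0.15,0,0]
    - [-1,0,0.3,0.4,0.31,0,0]
    - [-1,0,0.6,0.9,0.31,0,0]
    - [-1,0,0.9,1.4,0.31,0,0]
    - [-1,0,1.22,1.93,0.31,0,0]
    - [-1,0,1.22,1.93,0.31,0,0]
    - [-1,0,1.22,1.93,0.31,0,0]

```text
time_s: 9.4
ee_pos: [0.4083, 0.2152, 0.1066]
eef_rot: [-2.273, -0.001, 1.64]
force: [0.1, 0.0, -0.8]
grip_width: 0.0148
grip_force: 59.8
```

```bash
cat > p3.py <<'E'
from plan import *
d=np.array([-.0698,.9976,0]);g=np.array([.401,.3153,0])
z=lambda h:np.array([0,0,h]);pre=g-d*.10
rel([(pre+z(.106),hookR(94,-50)),(g+z(.106),hookR(94,-50))])
for n in('side','top'):
    im,dep=ctrl.camera(n);cv2.imwrite(f'pics/{n}3.png',im[:,:,::-1])
    P,r,o=cur();print(n,proj(n,P+r.apply([[.145,0,-.001],[.145,0,.057]])))
    print([(np.round(r['point'],1),r['score']) for r in ctrl.tip_of(n,'hook_tip')])
a=cv2.resize(cv2.imread('pics/side3.png')[100:250,80:280],(800,600));cv2.imwrite('pics/s3b.png',a)
E
python3 p3.py
```

```text
t 9.4 ee [0.408 0.215 0.107] rot [-2.273 -0.001  1.64 ] F [ 0.058  0.011 -0.848] w 0.014841753358789019 q [0.3   0.739 1.327 0.188 1.925 0.215]
[ 0.007  0.005  0.013  0.004 -0.001  0.   ]
[ 2.007  0.005  0.015  0.004 -0.001  0.   ]
side [[190.691 184.258]
 [181.05  205.449]]
[]
top [[217.225 214.741]
 [219.331 229.467]]
[(array([220.1, 229.2]), 0.53)]
```

View pics/s3b.png

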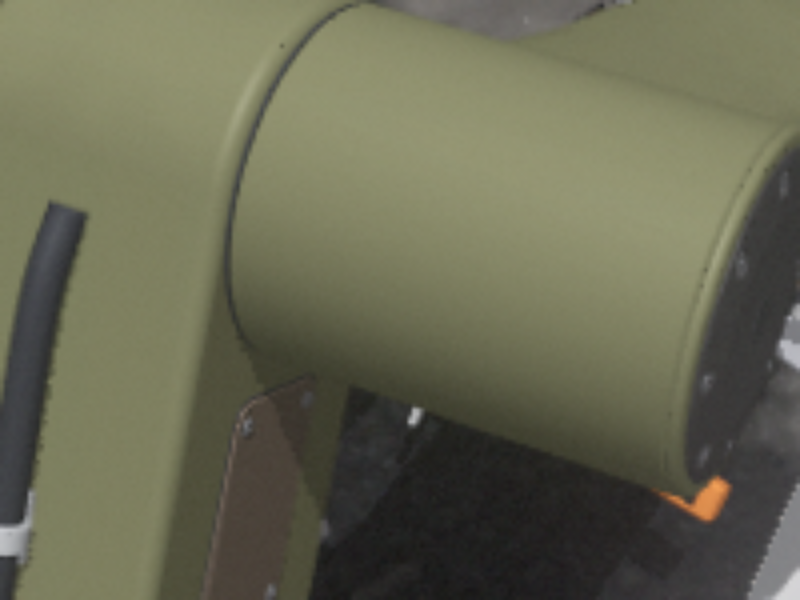

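The arm hides most of the side view, but the prong tip shows at crop (413,415), close to prediction. A quick depth check of the rod height comes before going in.

```bash
python3 - <<'E'
from plan import *
print(tri([183.3,204.2],[220.1,229.2]))
p,r,o=cur();im,dep=ctrl.camera('top')
for x in(.07,.09,.11,.13,.143):
    P=p+r.apply([x,0,-.001]);u,v=np.round(proj('top',P)[0]).astype(int)
    zz=[atdepth('top',[[u,v+k]],dep[v+k,u])[0,2] for k in(-2,-1,0,1,2)];print(x,P,np.array(zz))
h=[p+r.apply([x,0,-.001]) for x in(-.045,.045)]
for P in h: u,v=np.round(proj('top',P)[0]).astype(int);print(P,[atdepth('top',[[u,v+k]],dep[v+k,u])[0] for k in(-2,0,2)])
print(p+r.apply([.145,0,.057]))
E
```

```text
(array([0.358, 0.353, 0.077]), np.float64(0.003306090914266454))
0.07 [0.405 0.285 0.108] [0.002 0.    0.107 0.112 0.109]
0.09 [0.403 0.305 0.108] [-0.002 -0.001  0.111  0.114 -0.002]
0.11 [0.402 0.325 0.108] [-0.003  0.004  0.106  0.111  0.003]
0.13 [0.4   0.345 0.108] [ 0.001 -0.001  0.001  0.114  0.112]
0.143 [0.4   0.358 0.108] [0.003 0.004 0.108 0.11  0.108]
[0.413 0.17  0.108] [array([0.425, 0.191, 0.472]), array([0.421, 0.191, 0.473]), array([0.417, 0.191, 0.474])]
[0.406 0.26  0.108] [array([0.412, 0.259, 0.119]), array([0.406, 0.259, 0.117]), array([0.401, 0.259, 0.117])]
[0.355 0.357 0.07 ]
```

Emit:
move_arm:
  targets:
    - [-1,0.2,0,0,0,0,0]
    - [-1,0.5,0,0,0,0,0]
    - [-1,0.8,0,0,0,0,0]
    - [-1,1.1,0,0,0,0,0]
    - [-1,1.4,0,0,0,0,0]
    - [-1,1.7,0,0,0,0,0]
    - [-1,1.9,0,0,0,0,0]
    - [-1,2.0,0,0,0,0,0]
    - [-1,2.0,0,0,0,0,0]

```text
time_s: 10.55
ee_pos: [0.4011, 0.3152, 0.1057]
eef_rot: [-2.273, -0.001, 1.64]
force: [0.4, -0.1, -1.7]
grip_width: 0.0152
grip_force: 59.8
```

```bash
cat > p4.py <<'E'
from plan import *
d=np.array([-.0698,.9976,0]);g=np.array([.401,.3153,0])
z=lambda h:np.array([0,0,h])
rel([(g+z(.106),hookR(94,-50)),(g+z(.103),hookR(94,-25)),(g+z(.103),hookR(94,0)),(g+z(.095),hookR(94,0))])
n='top';im,dep=ctrl.camera(n);cv2.imwrite(f'pics/{n}4.png',im[:,:,::-1])
P,r,o=cur();q=proj(n,P+r.apply([[.145,0,-.001],[.145,0,.057]]));print(q)
f=lambda a:(np.array(a)+.5-[120,165])*5.6-.5
print(f(q))
cv2.imwrite('pics/t4.png',cv2.resize(im[165:270,120:260,::-1],None,fx=5.6,fy=5.6,interpolation=cv2.INTER_CUBIC))
E
python3 p4.py
```

```text
t 10.55 ee [0.401 0.315 0.106] rot [-2.273 -0.001  1.64 ] F [ 0.394 -0.097 -1.738] w 0.015208602378320876 q [0.441 0.812 1.2   0.303 1.947 0.361]
[ 0.002 -0.006 -0.002  0.004 -0.001  0.   ]
[ 0.002  0.04   0.037 -0.433 -0.001  0.   ]
[ 0.002  0.04   0.037 -0.869 -0.001 -0.   ]
[ 0.002  0.162  0.14  -0.869 -0.001 -0.   ]
[[182.379 216.828]
 [185.489 231.479]]
[[351.624 292.539]
 [369.04  374.581]]
```

View pics/t4.png

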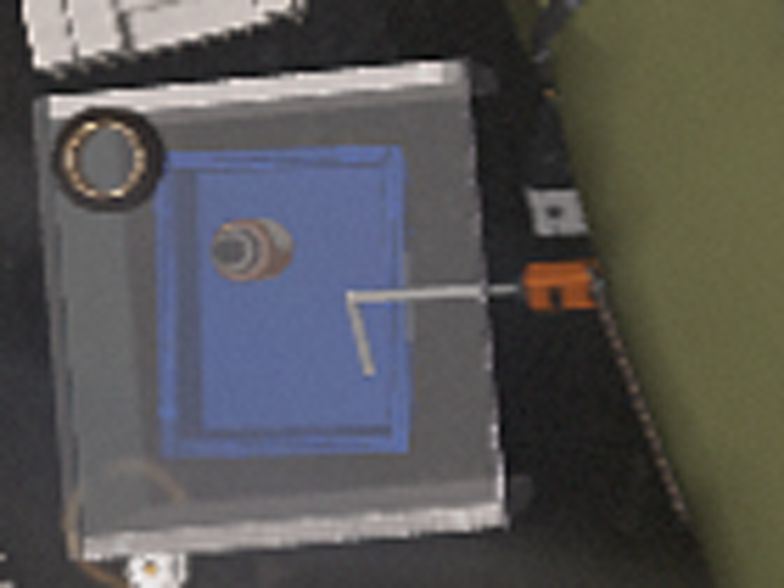

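The prong is inside the tote behind the front lip: its corner is at (351,296), its tip at (368,374), and the lip is at x≈400. The tote has not moved. Next I unroll and lower it.

Emit:
move_arm:
  targets:
    - [-1,0,0.01,0,-0.12,0,0]
    - [-1,0,0.02,0.02,-0.24,0,0]
    - [-1,0,0.04,0.04,-0.37,0,0]
    - [-1,0,0.04,0.04,-0.5,0,0]
    - [-1,0,0.06,0.06,-0.63,0,0]
    - [-1,0,0.1,0.1,-0.76,0,0]
    - [-1,0,0.14,0.12,-0.87,0,0]
    - [-1,0,0.16,0.14,-0.87,0,0]
    - [-1,0,0.16,0.14,-0.87,0,0]

```text
time_s: 11.5
ee_pos: [0.401, 0.3145, 0.0955]
eef_rot: [-3.14, -0.001, 1.64]
force: [0.6, -0.3, -1.9]
grip_width: 0.0149
grip_force: 59.8
```

```bash
python3 - <<'E'
from plan import *
p,r,o=cur();print("tip",p+r.apply([.145,0,.057]))
c=np.array([.095,-.9955,0])
rel([(p+c*k,hookR(94)) for k in (.012,.06,.118)])
n='top';im,dep=ctrl.camera(n)
print([(r['point'],r['score']) for r in ctrl.tip_of('top','oil_dropper')])
E
```

```text
tip [0.391 0.459 0.039]
t 11.5 ee [0.401 0.315 0.096] rot [-3.14  -0.001  1.64 ] F [ 0.571 -0.304 -1.852] w 0.014877438713110258 q [0.593 0.324 1.746 0.001 1.073 0.523]
[-0.24   0.006 -0.    -0.001 -0.001 -0.001]
[-1.2    0.032 -0.001 -0.001 -0.001 -0.001]
[-2.359  0.062 -0.001 -0.001 -0.001 -0.001]
[]
```

Emit:
move_arm:
  targets:
    - [-1,-0.06,0,0,0,0,0]
    - [-1,-0.11,0,0,0,0,0]
    - [-1,-0.14,0,0,0,0,0]
    - [-1,-0.17,0,0,0,0,0]
    - [-1,-0.2,0.005,0,0,0,0]
    - [-1,-0.24,0.005,0,0,0,0]
    - [-1,-0.29,0.006,0,0,0,0]
    - [-1,-0.35,0.008,0,0,0,0]
    - [-1,-0.42,0.01,0,0,0,0]
    - [-1,-0.49,0.012,0,0,0,0]
    - [-1,-0.55,0.014,0,0,0,0]
    - [-1,-0.6,0.015,0,0,0,0]

```text
time_s: 12.8
ee_pos: [0.4039, 0.2846, 0.0952]
eef_rot: [3.141, -0.001, 1.64]
force: [-0.5, 2.1, -2.4]
grip_width: 0.015
grip_force: 59.8
```

```bash
cat > p5.py <<'E'
from fit import *
from plan import *
p,r,o=cur();print("tip",p+r.apply([.145,0,.057]),o["force"])
im,dep=ctrl.camera('top');im=im[:,:,::-1].copy();cv2.imwrite("pics/top5.png",im)
b,_=masks("top",im);w=np.zeros_like(b);w[180:260,135:260]=1;b&=w
b=cv2.morphologyEx(b.astype(np.uint8),cv2.MORPH_OPEN,np.ones((2,2),np.uint8))>0
print(rect("top",b,.06))
v,u=np.nonzero(b);P=atz("top",np.c_[u,v],.06);
for x in(.33,.36,.39,.42,.45):
    q=P[abs(P[:,0]-x)<.008];print(x,q[:,1].min(),q[:,1].max())
E
python3 p5.py; python3 -c "
import cv2;a=cv2.imread('pics/top5.png')[150:285,120:300];cv2.imwrite('pics/t5.png',cv2.resize(a,(800,600)))"
```

```text
tip [0.394 0.429 0.038] [-0.45   2.134 -2.391]
(array([357.135, 470.119]), 70.83049011230469, 98.1178207397461, 0.9790816903114319)
0.33 0.42075760312575083 0.5397399122061864
0.36 0.4209900389816422 0.5400472796068714
0.39 0.4511564638616854 0.5199170662699506
0.42 0.42202089389531694 0.47264610820673814
0.45 0.4225429900933947 0.5390835376167362
```

View pics/t5.png

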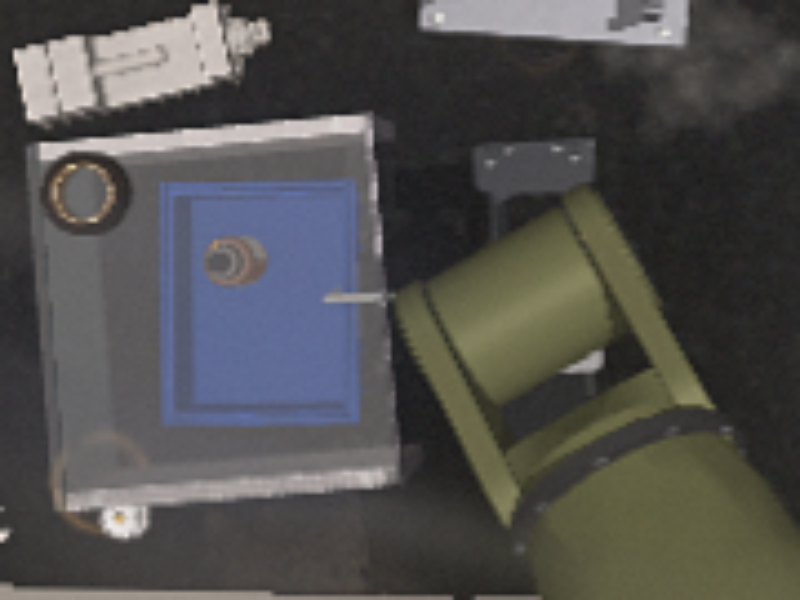

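The tote has moved about 18 mm forward and is straight, with the bottle upright at (235,262). The prong is on the lip at (340,297). I'll pull about 84 mm more.

Emit:
move_arm:
  targets:
    - [-1,-0.05,0,0,0,0,0]
    - [-1,-0.12,0.002,0,0,0,0]
    - [-1,-0.2,0.005,0,0,0,0]
    - [-1,-0.29,0.007,0,0,0,0]
    - [-1,-0.38,0.01,0,0,0,0]
    - [-1,-0.47,0.012,0,0,0,0]
    - [-1,-0.56,0.014,0,0,0,0]
    - [-1,-0.65,0.016,0,0,0,0]
    - [-1,-0.74,0.018,0,0,0,0]
    - [-1,-0.82,0.02,0,0,0,0]
    - [-1,-0.88,0.022,0,0,0,0]
    - [-1,-0.92,0.024,0,0,0,0]

```text
time_s: 14.05
ee_pos: [0.4083, 0.2388, 0.0952]
eef_rot: [3.141, -0.001, 1.64]
force: [-0.8, 2.6, -2.6]
grip_width: 0.015
grip_force: 59.8
```

```bash
python3 p5.py
```

```text
tip [0.398 0.384 0.038] [-0.792  2.635 -2.634]
(array([360.679, 436.079]), 70.57650756835938, 82.94444274902344, 1.0369577407836914)
0.33 0.3673964339632714 0.4979284522329638
0.36 0.36783702997342127 0.4746150982739409
0.39 0.3682915574830863 0.4749751362107418
0.42 0.3688077446103214 0.47275722854661206
0.45 0.3692918746292831 0.46142155775563354
```

Emit:
move_arm:
  targets:
    - [-1,-0.05,0,0,0,0,0]
    - [-1,-0.12,0.002,0,0,0,0]
    - [-1,-0.2,0.005,0,0,0,0]
    - [-1,-0.28,0.007,0,0,0,0]
    - [-1,-0.37,0.01,0,0,0,0]
    - [-1,-0.46,0.012,0,0,0,0]
    - [-1,-0.54,0.014,0,0,0,0]
    - [-1,-0.62,0.016,0,0,0,0]
    - [-1,-0.69,0.018,0,0,0,0]
    - [-1,-0.74,0.02,0,0,0,0]
    - [-1,-0.78,0.02,0,0,0,0]
    - [-1,-0.78,0.02,0,0,0,0]

```text
time_s: 15.3
ee_pos: [0.4119, 0.2, 0.0952]
eef_rot: [3.141, -0.0, 1.64]
force: [-0.2, 0.0, -1.9]
grip_width: 0.0148
grip_force: 59.8
```

```bash
python3 p5.py; python3 -c "
from plan import *
p,r,o=cur()
rel([(p+[-.0007,.010,0],hookR(94))])"
```

```text
tip [0.402 0.345 0.038] [-0.151  0.014 -1.941]
(array([394.353, 362.655]), 158.87925720214844, 70.92594146728516, 0.9098702073097229)
0.33 0.32912714620617917 0.4592734329695808
0.36 0.32955377767418115 0.43899561638940715
0.39 0.3299900433389927 0.4394440183157401
0.42 0.3276713301430942 0.44001641191094387
0.45 0.327990684202503 0.4584469112714512
t 15.35 ee [0.412 0.2   0.095] rot [ 3.14 -0.    1.64] F [ 0.657 -0.59  -1.488] w 0.015130996285344247 q [0.372 0.217 1.886 0.    1.037 0.303]
[ 0.2   -0.     0.     0.001 -0.    -0.001]
```

Emit:
move_arm:
  targets:
    - [-1,0.08,0,0,0,0,0]
    - [-1,0.16,0,0,0,0,0]
    - [-1,0.16,0,-0.1,0,0,0]
    - [-1,0.16,0,-0.3,0,0,0]
    - [-1,0.16,0,-0.6,0,0,0]
    - [-1,0.16,0,-1.2,0,0,0]
    - [-1,0.16,0,-1.9,0,0,0]
    - [-1,0.16,0,-2.5,0,0,0]
    - [-1,0.16,0,-2.75,0,0,0]
    - [-1,0.16,0,-2.75,0,0,0]

```text
time_s: 16.35
ee_pos: [0.4117, 0.2083, 0.2341]
eef_rot: [3.138, -0.002, 1.64]
force: [0.3, 0.2, -0.8]
grip_width: 0.0148
grip_force: 59.8
```

```bash
python3 p5.py; python3 -c "
from plan import *
rel([((.6056,.2641,.2327),hookR(86.9)),((.6056,.2641,.15),hookR(86.9))])"
```

```text
tip [0.402 0.353 0.177] [ 0.339  0.23  -0.751]
(array([394.354, 362.657]), 158.8746795654297, 70.92611694335938, 0.9082404375076294)
0.33 0.32912714620617917 0.45630603302625977
0.36 0.32955377767418115 0.43899561638940715
0.39 0.3299900433389927 0.4393933123851017
0.42 0.33043605086429806 0.44001641191094387
0.45 0.32803669291894283 0.4584469112714512
t 16.4 ee [0.411 0.208 0.232] rot [ 3.14  -0.001  1.64 ] F [ 0.257  0.155 -2.485] w 0.015144876306777522 q [0.389 0.071 1.712 0.    1.357 0.32 ]
[ 0.85   3.957  0.     0.001 -0.001  0.123]
[ 0.849  3.954  1.654  0.001 -0.001  0.123]
```

Lifted clear, and the tote has stayed put. Next I carry the hook to a point above the rest.

Emit:
move_arm:
  targets:
    - [-1,0.1,0.6,0,0,0,0.02]
    - [-1,0.3,1.4,0,0,0,0.06]
    - [-1,0.5,2.2,0,0,0,0.1]
    - [-1,0.7,3.0,0,0,0,0.123]
    - [-1,0.85,3.6,0,0,0,0.123]
    - [-1,0.85,3.96,0,0,0,0.123]
    - [-1,0.85,3.96,0,0,0,0.123]
    - [-1,0.85,3.96,0,0,0,0.123]
    - [-1,0.85,3.96,0,0,0,0.123]

```text
time_s: 17.3
ee_pos: [0.6051, 0.2641, 0.2322]
eef_rot: [-3.141, -0.0, 1.517]
force: [0.1, -0.5, -1.3]
grip_width: 0.0145
grip_force: 59.8
```

```bash
python3 - <<'E'
from plan import *
Rg=R.from_euler('xyz',[3.141,0,1.517])
rel([((.6056,.2641,.2327),Rg),((.6056,.2641,.125),Rg)])
p,r,o=cur();im,dep=ctrl.camera('top')
for x in(.08,.1,.12,.14):   # rod as seen: brightest column profile across x
    P=p+r.apply([x,0,-.001]);u,v=np.round(proj('top',P)[0]).astype(int)
    zz=[atdepth('top',[[u,v+k]],dep[v+k,u])[0] for k in range(-3,4)];print(x,P,[np.round(q[[0,2]],3) for q in zz if q[2]>.15])
E
```

```text
t 17.3 ee [0.605 0.264 0.232] rot [-3.141 -0.     1.517] F [ 0.101 -0.473 -1.299] w 0.014516081275543562 q [0.356 0.535 1.115 0.    1.492 0.41 ]
[ 0.     0.01  -0.011 -0.001 -0.    -0.   ]
[-0.001  0.01   2.143 -0.001 -0.    -0.   ]
0.08 [0.609 0.344 0.233] [array([0.569, 0.535]), array([0.567, 0.532]), array([0.567, 0.523]), array([0.61 , 0.233]), array([0.607, 0.233])]
0.1 [0.61  0.364 0.233] [array([0.609, 0.238]), array([0.607, 0.233])]
0.12 [0.612 0.384 0.233] [array([0.612, 0.234]), array([0.609, 0.237])]
0.14 [0.613 0.404 0.233] [array([0.615, 0.23 ]), array([0.612, 0.237]), array([0.609, 0.235]), array([0.612, 0.202])]
```

Emit:
move_arm:
  targets:
    - [-1,0,0.01,0.5,0,0,0]
    - [-1,0,0.01,1.1,0,0,0]
    - [-1,0,0.01,1.6,0,0,0]
    - [-1,0,0.01,2.0,0,0,0]
    - [-1,0,0.01,2.3,0,0,0]
    - [-1,0,0.01,2.5,0,0,0]
    - [-1,0,0.01,2.65,0,0,0]
    - [-1,0,0.01,2.8,0,0,0]
    - [-1,0,0.01,2.9,0,0,0]
    - [-1,0,0.01,2.96,0,0,0]
    - [-1,0,0.01,2.96,0,0,0]

```text
time_s: 18.45
ee_pos: [0.6065, 0.2643, 0.0847]
eef_rot: [3.141, -0.001, 1.517]
force: [0.1, 0.2, -1.4]
grip_width: 0.0151
grip_force: 59.8
```

Emit:
move_arm:
  targets:
    - [-1,0,0,0.03,0,0,0]
    - [-1,0,0,0.03,0,0,0]
    - [-0.15,0,0,0.03,0,0,0]
    - [-0.15,0,0,0.03,0,0,0]
    - [-0.15,0,0,0.03,0,0,0]
    - [-0.15,0,0,0.03,0,0,0]
    - [-0.15,0,0,-0.2,0,0,0]
    - [-0.15,0,0,-0.7,0,0,0]
    - [-0.15,0,0,-1.4,0,0,0]
    - [-0.15,0,0,-2.2,0,0,0]
    - [-0.15,0,0,-3,0,0,0]
    - [-0.15,0,0,-3,0,0,0]

```text
time_s: 19.65
ee_pos: [0.6078, 0.2647, 0.2424]
eef_rot: [3.131, -0.005, 1.517]
force: [-0.1, -0.7, -0.2]
grip_width: 0.04
grip_force: 0.0
```

Emit:
move_arm:
  targets:
    - [-0.15,0,-1,0,0,0,0]
    - [-0.15,0,-2,0,0,0,0]
    - [-0.15,0,-3,0,0,0,0]
    - [-0.15,0,-4,-0.5,0,0,0]
    - [-0.15,0,-4.5,-0.5,0,0,0]
    - [-0.15,0,-4.5,-0.5,0,0,0]
    - [-0.15,0,-4.5,-0.5,0,0,0]

```text
time_s: 20.35
ee_pos: [0.3816, 0.2764, 0.2602]
eef_rot: [3.14, -0.001, 1.517]
force: [0.2, -0.6, -0.8]
grip_width: 0.0397
grip_force: 0.0
```

```bash
python3 - <<'E'
from fit import *
from plan import *
im,dep=ctrl.camera('top');im=im[:,:,::-1].copy();b,o=masks('top',im)
w=np.zeros_like(o);w[130:160,200:290]=1;o&=w
print("handle",rect("top",o,.097));P=cloud("top",dep,o);print(P.mean(0),np.linalg.svd((P-P.mean(0))[:,:2])[2][0])
cv2.imwrite("pics/t9.png",cv2.resize(im[100:300,80:347],(800,600)))
E
```

```text
handle (array([604.487, 264.663]), 104.29408264160156, 14.592537879943848, 87.33773803710938)
[0.604 0.264 0.097] [-0.045 -0.999]
```

View pics/t9.png

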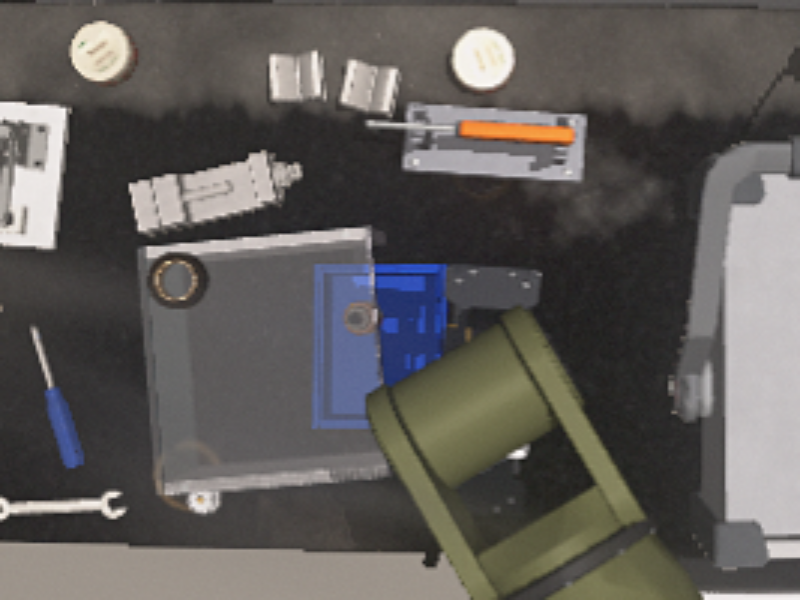

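The hook is back in its rest at (470,130). The tote is out of the cubby to about (445,345), the bottle stands upright at (360,318), and the arm is clear.

```bash
python3 -c "
from station import ctrl
print(ctrl.hand_in())"
```

```text
the job is handed in; nothing more can be done
None
```

The job is handed in at about 20 s of the 54 s: the tote's lip is about 5 cm out of the cubby, the bottle is upright, and the hook is back in its rest within about 1 mm, all by my own camera measurements, since the hand-in returned no verdict.

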